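Wedge the rocking punching cradle

TASK

The punching cradle rocks because the foot under its front right corner is short. Push the loose wooden wedge, thin end first, under that foot until the cradle no longer rocks and still stands level on its other three feet, then press down firmly on that corner with the fingertips to prove that it stands steady, and take the hand away. Only push and press: do not grip or lift the wedge or the cradle, do not shove the cradle out of its place, and leave the other things alone.

Things in the scene. Friction and masses are not known exactly. Their poses are not given: they have to be found in the camera images.
- cradle: Bookbinder's punching cradle of pale wood, 1.4 to 1.9 kg: a flat base board 200 mm (its x) by 320 mm (its y), its top face 36 mm above the counter, on four glides (stems with rubber pads 22 mm across) at x = +-78, y = +-138 mm; on it a V-shaped trough and, along the rear edge, a steel bar. Origin: centre of the board, at counter height; x to its rear, y to its left, z up.
- trough (a point): Middle of the V trough, level with its top edges, 106 mm above the counter, 16 mm to the rear of the board's middle. The trough is 220 mm long in the cradle's y (|y| < 110 mm; an end plate reaches to +120 mm) and 125 mm across in x; the board's two ends stick out clear of it.
- short_foot (a point): Centre of the sole of the short glide (pad 22 mm across) at x = -78, y = -138 mm of the cradle. At the start it hangs 4 to 6.5 mm above the counter (differs each time; the stem is stiff and does not move). The cradle rests on its other three feet; 3 to 5 N on this corner tips it down onto the short one.
- corner (a point): Point on top of the base board at its front right corner, 36 mm above the counter, 7 mm out from the short glide in x and in y: press straight down here. About 10 N is right (6 N is the least that counts). Wedged tight, the corner does not give; loose, it sinks by up to the gap until the foot meets the wedge or the counter.
- foot_front_left (a point): Centre of the sole of the front left glide, on the counter (height 0).
- foot_rear_right (a point): Centre of the sole of the rear right glide, on the counter (height 0).
- foot_rear_left (a point): Centre of the sole of the rear left glide, on the counter (height 0); it rises as the front right corner sinks.
- wedge: Loose pale wooden wedge, smooth, about 50 g, flat on the counter to the right of the cradle, thin end roughly towards the short foot: 120 mm long (its x), 40 mm wide, 1.6 mm thick at the thin end (+x), 13 mm at the butt (-x), slope about 1 in 10.5. Origin: centre of its underside. Pushed on past snug it drags the cradle round or lifts another foot off the counter.
- wedge_tip (a point): Middle of the wedge's thin end, on its underside.
- wedge_butt (a point): Middle of the wedge's flat upright butt face (40 mm wide, 13 mm high), 6.5 mm above the counter: push here, along the wedge. Free, the wedge slides with under 1 N; when it meets the short foot and takes the load, the push rises past 2 N (at most about 10 N). A push near the butt from the side (its sides are upright) turns the wedge.
- awl: Awl with a turned wooden handle, lying in front of the cradle; bystander.
- beeswax: Cake of beeswax 38 x 52 x 18 mm in front of the cradle; bystander.
- reel: Wooden reel of natural thread, 35 mm across, 44 mm high, standing to the right of the leather weight; bystander.
- leather_weight: Brown leather-covered weight 45 x 85 x 34 mm, behind the wedge; bystander.
- paste_jar: Open glass jar of paste, 76 mm across, 92 mm high, at the back; bystander.
There are look-alikes about, which are no part of the job. Of the things like the wedge, leave any that is turquoise; of the rest the larger one is meant.

How it is judged:
By the outcome, as a careful person would: the job done as asked, in the order asked, and still so for the second after the job is handed in, with the robot touching nothing.
It also fails if it takes over 64 s, if anything falls off the work surface, if the arm or the gripper's body presses on something with over 40 N, if the wrist force passes 120 N, or if a joint passes its speed limit or range.

ROBOT

A 6-joint arm with a two-finger parallel gripper is mounted at the origin on a cart in front of the work surface, level with it; the furniture and walls round the work are solid. World frame = base frame: x ahead of the robot, y to its left, z up, the work surface at z = 0. Lengths are in m, angles in rad, forces in N, time in s.
With the tool pointing down it reaches from about 0.375 to 0.9 m from the base axis. Payload 3.1 kg.
Tool frame: the origin (TCP) lies on the centre line of the jaws, within the pads' length; the fingertips stand 25 mm ahead of it and the grasp point (between the pads) lies 6 mm ahead of it; z points along the fingers, y is the line along which they close (so a half turn about z gives the same grasp; the last joint's range is limited). The gripper opens to 85 mm and grips with 20 to 120 N. Pads are 22 mm wide; open, the fingers measure 114 mm over their backs; the gripper's body (76 mm by 85 mm) begins 54 mm behind the grasp point. The pads swing forward as they close: fully open they stand 13 mm farther back than shut.
Start: joints at [1.073, 0.527, 1.433, -0, 1.181, -0.178], TCP at [0.196, 0.593, 0.256] pointing down, gripper open.
Joint ranges: [-3.08, 3.08], [-0.75, 2.2], [0.22, 2.44], [-1.43, 4.57], [0, 2.65], [-2.85, 2.85]. Speed limits (rad/s): [2.79, 2.79, 3.14, 3.14, 3.14, 3.14].

INTERFACE

Orientations are given as a unit quaternion [x, y, z, w].
In Python, from station import ctrl gives the robot as it stands. The module is installed in compiled form; this text tells all that it offers.
- The arm moves only by the tool apply_moves, never from a script. Its arguments are lists of equal length, an entry for each row: "grip": the gripper command: -1 is fully open, 1 is shut, values between are in proportion; "linear": the shift along the tool's x, y, z in cm, a list of three; "turn": the turn, a rotation vector about the tool's x, y, z in rad, a list of three. In form: {"grip": [grip, ...], "linear": [[dx, dy, dz], ...], "turn": [[ax, ay, az], ...]}. A call has 1 to 8 rows; each row is the pose to reach, as a shift and turn from the pose commanded when the call began, along the tool's axes at that moment; what a row does not reach only later rows make up. A row lasts 1/10 s, in which the tool goes at most 50 mm and 8.59 degrees, less where a joint would pass 70% of its speed; a pose out of reach is approached as far as the arm can. A call with a gripper value outside its range is refused whole. The fingers move at their own pace and stop on an object; "grip_force" is the grip in N (left out, the last holds). Time passes only in rows, so rows that repeat a pose let the fingers close. It gives the time, the measured TCP pose, the force, the opening and the grip force at its end, in the units of the state.
- ctrl.sense(): the state, without advancing time (a new reading comes with each control period).
- ctrl.snapshot(name): name is "side" or "top"; returns a dict with "color" (480x640x3 uint8, red, green, blue), "range_z" (480x640 float32, m along the optical axis (not along the pixel's ray), 0 where there is no reading), "mtx" (3x3 intrinsics, pixels), "rvec" (rotation vector, rad) and "tvec" (3), from world to camera coordinates, as OpenCV has them. Camera axes: x right, y down, z forward; pixel columns grow to the right and rows downward; lengths in m; the calibration is good to about 2 mm. A picture is of the moment at which its call begins.
- ctrl.finish_job(): hands the job in; it is judged then, once.
The state is a dict: "t": time; "joint_positions": joint angles; "qd": joint speeds; "tau": joint torques, N m; "ee_pos": TCP position; "tool_rot": TCP orientation; "wrist_force": force on the tool from outside, world axes, zero at the start; "wrist_torque": the same for the moment, N m; "grip_width": opening from 0.0 (shut) to 1.0 (fully open); "gripper_force": force on a finger pad.
Only numpy, scipy, OpenCV 4.12 (cv2) and the standard library are available. Lean on these libraries where they do the work, as an engineer would, in place of code of your own. Each camera call takes 0.05 s, during which the arm holds its last target. There are 200 camera calls.

## Working session

There is one attempt and no reset: what is moved stays moved. The work goes in short steps, Python scripts to look and compute and a tool call to move; the robot and the scene stay as the last step left them, time stands still between calls to the robot, and variables do not carry over. Pictures are saved under pics/ and viewed, at most 10 in all, crops included, and the job is handed in when it is done.

Besides the shell and the picture viewer there is one more tool, called after "Emit:" in YAML: its name, and indented under it one key for each argument. apply_moves: Moves the arm, as the interface text tells. Its arguments: {"type":"object","properties":{"grip":{"type":"array","items":{"type":"number"}},"linear":{"type":"array","items":{"type":"array","items":{"type":"number"}}},"turn":{"type":"array","items":{"type":"array","items":{"type":"number"}}},"grip_force":{"type":"number"}},"required":["grip","linear","turn"]}

```bash
mkdir -p pics; cat > h.py <<'E'
import numpy as np, cv2
from station import ctrl
def snap(n):
    s=ctrl.snapshot(n); s['R']=cv2.Rodrigues(np.array(s['rvec'],float))[0]; s['t']=np.array(s['tvec'],float).ravel(); return s
def ray(s,u,v,z):
    p=cv2.undistortPoints(np.array([[[u,v]]],float),s['mtx'],None)[0,0]
    d=s['R'].T@np.array([p[0],p[1],1]); c=-s['R'].T@s['t']
    return c+d*(z-c[2])/d[2]
def cloud(s):
    v,u=np.mgrid[:480,:640]; K=s['mtx']; Z=s['range_z']
    P=np.stack([(u-K[0,2])/K[0,0]*Z,(v-K[1,2])/K[1,1]*Z,Z],-1)
    return (P-s['t'])@s['R']
def proj(s,p):
    return cv2.projectPoints(np.array(p,float).reshape(-1,3),s['rvec'],np.array(s['tvec'],float),s['mtx'],None)[0].reshape(-1,2)
def save(n,img): cv2.imwrite('pics/'+n,img[...,::-1])
E
python3 - <<'E'
from h import *
for n in('side','top'):
    s=snap(n); save(n+'0.png',s['color']); print(n,-s['R'].T@s['t'],s['R'][2],s['mtx'][0,0])
    np.savez('/tmp/'+n+'0.npz',**s)
print(ctrl.sense())
E
```

```text
side [ 0.50221621 -1.01507984  0.78482186] [ 0.09287403  0.80576447 -0.58490857] 603.3988482838951
top [ 0.46837227 -0.03317908  1.35692386] [ 0.12530763 -0.02532657 -0.99179462] 612.8878455399189
{'t': 0.1, 'joint_positions': array([ 1.07251337e+00,  5.28384475e-01,  1.43378642e+00, -7.06935674e-06,
        1.18146047e+00, -1.78533415e-01]), 'qd': array([-0.00054792, -0.00224025, -0.0044039 , -0.00063377,  0.00185052,
       -0.00160296]), 'tau': array([ 1.21480332e-05, -4.43303490e+01, -1.78586465e+01, -2.17221700e-04,
        3.87766137e-03, -1.96714205e-05]), 'ee_pos': array([0.19614916, 0.59277226, 0.25542063]), 'tool_rot': array([ 1.59193164e-01,  9.87246928e-01, -9.62626346e-04, -3.35328028e-04]), 'wrist_force': array([ 0.14671435,  0.38017733, -0.42510443]), 'wrist_torque': array([ 0.05773781, -0.06180854,  0.0250481 ]), 'gripper_force': 0.0, 'grip_width': 0.9997345435949578}
```

View pics/top0.png

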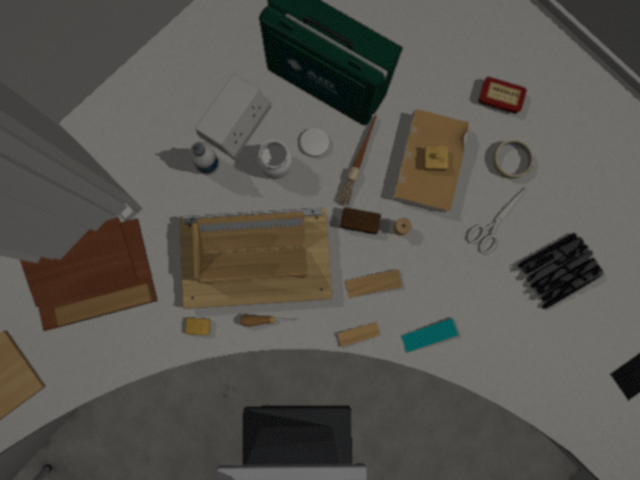

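View pics/side0.png

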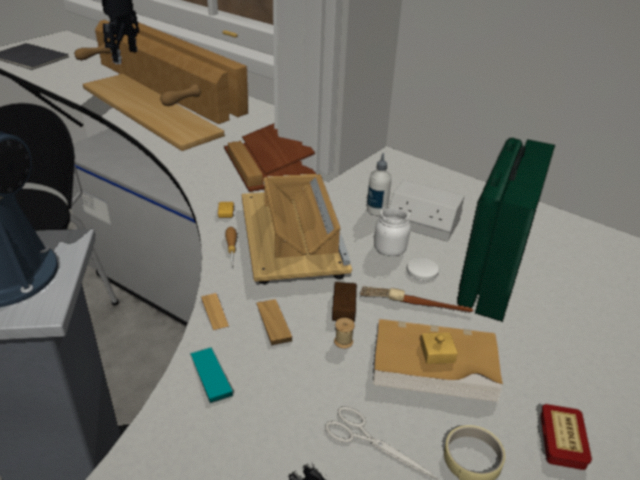

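Candidates, top view: larger pale wedge (373,283), smaller pale wedge (358,334), and turquoise one (430,334). I choose (373,283) as the larger of the two that aren't turquoise. The cradle's front right corner is near (330,298).

```bash
cat > m.py <<'E'
from h import *
def pale(s,seed,box,lo=(8,60,60),hi=(28,255,255)):
    hsv=cv2.cvtColor(s['color'],cv2.COLOR_RGB2HSV); m=cv2.inRange(hsv,lo,hi)
    k=np.zeros_like(m); x0,y0,x1,y1=box; k[y0:y1,x0:x1]=m[y0:y1,x0:x1]
    n,l,st,_=cv2.connectedComponentsWithStats(k)
    i=l[seed[1],seed[0]]; print('label',i,st[i]); return (l==i).astype(np.uint8) if i else k*0
E
python3 - <<'E'
from m import *
for n in('top','side'):
    s=dict(np.load(f'/tmp/{n}0.npz')); C=cloud(s)
    jobs={'top':[('wedge',(373,283),(335,262,415,300),.008),('small',(358,334),(330,315,390,350),.006),('cradle',(250,297),(170,205,334,312),.036)],
     'side':[('wedge',(272,320),(250,290,300,350),.008)]}[n]
    for nm,seed,box,z in jobs:
        m=pale(s,seed,box); c=max(cv2.findContours(m,0,2)[0],key=cv2.contourArea)
        W=np.array([ray(s,*p[0],z)[:2] for p in c],np.float32)*1000
        r=cv2.minAreaRect(W); print(n,nm,r,cv2.boxPoints(r).round(1).tolist())
        if nm=='wedge':
            P=C[m>0]; ax=P[:,:2]-P[:,:2].mean(0); u=np.linalg.svd(ax,full_matrices=False)[2][0]; 
            print('axis',u,'slope z along',np.polyfit(ax@u,P[:,2],1), P[:,:2].mean(0))
    x=(300,230,430,340) if n=='top' else (200,230,360,360)
    save(n+'c.png',cv2.resize(s['color'][x[1]:x[3],x[0]:x[2]],None,fx=4.5,fy=4.5,interpolation=2))
E
```

```text
label 1 [345 270  57  28 994]
top wedge ((540.4686279296875, -177.94418334960938), (40.126075744628906, 121.47740936279297), 11.20068073272705) [[509.0, -122.30000305175781], [532.5999755859375, -241.39999389648438], [571.9000244140625, -233.60000610351562], [548.4000244140625, -114.5]]
axis [-0.23209114  0.97269404] slope z along [1.01781485 0.01690693] [ 0.53982648 -0.17711837]
label 1 [337 322  43  25 601]
top small ((430.1033935546875, -144.26170349121094), (31.55707359313965, 91.85016632080078), 16.217327117919922) [[402.1000061035156, -104.5999984741211], [427.79998779296875, -192.8000030517578], [458.1000061035156, -184.0], [432.3999938964844, -95.80000305175781]]
label 1 [  179   208   153   101 12419]
top cradle ((594.3717651367188, 80.38158416748047), (198.06399536132812, 320.2940979003906), 3.7453503608703613) [[485.1000061035156, 233.6999969482422], [506.0, -85.9000015258789], [703.7000122070312, -73.0], [682.7000122070312, 246.6999969482422]]
label 1 [257 299  35  46 966]
side wedge ((540.1409301757812, -186.67962646484375), (41.648372650146484, 119.82001495361328), 12.680136680603027) [[506.70001220703125, -132.8000030517578], [533.0, -249.6999969482422], [573.5999755859375, -240.60000610351562], [547.2999877929688, -123.69999694824219]]
axis [ 0.10216888 -0.99476707] slope z along [0.37091875 0.00754085] [ 0.54095412 -0.18887904]
```

View pics/topc.png

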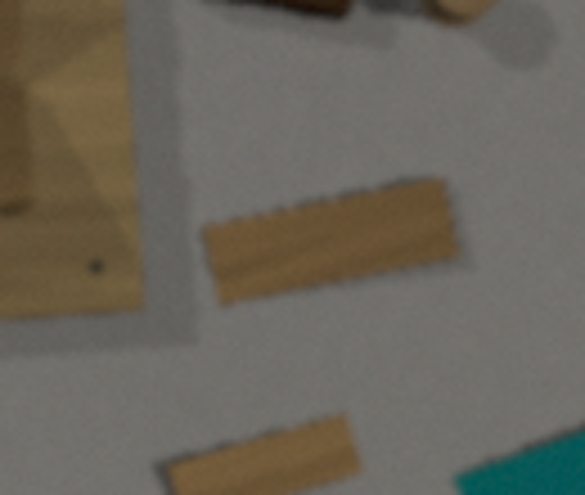

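View pics/sidec.png

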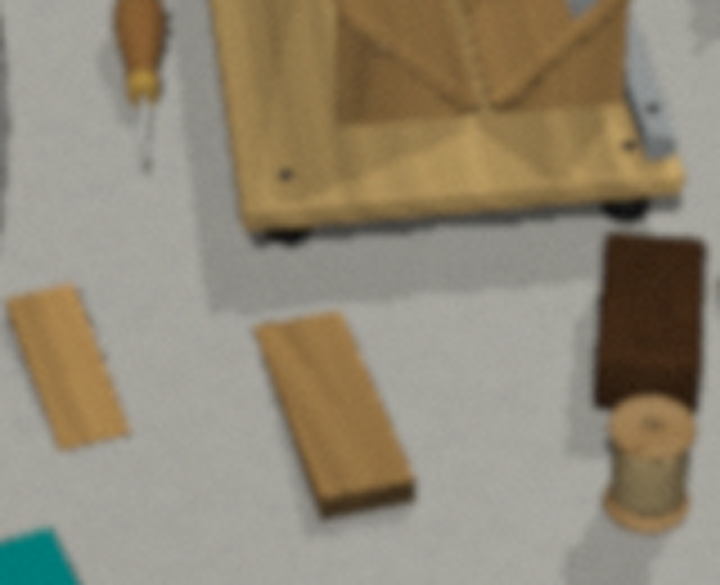

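The crops confirm it: the wedge's thick butt end faces right (side crop ~ (365,495)), the thin end faces the cradle, and the foot's screw mark is at top crop (96,266). Next I'll work out the approach behind the butt.

```bash
cat >> h.py <<'E'
from scipy.spatial.transform import Rotation as Ro
def go(target,xdir=None):
    """shift (cm) and turn in tool axes to TCP target, tool down, tool x along xdir"""
    st=ctrl.sense(); R=Ro.from_quat(st['tool_rot']); sh=R.inv().apply(np.array(target)-st['ee_pos'])*100
    out=[]
    if xdir is not None:
        for sg in(1,-1):
            x=sg*np.array([*xdir,0])/np.linalg.norm(xdir); z=np.array([0,0,-1.]); T=Ro.from_matrix(np.stack([x,np.cross(z,x),z],1))
            out.append((R.inv()*T).as_rotvec().round(3))
    print('pos',st['ee_pos'].round(4),'shift',sh.round(2),'turn',out,'q',st['joint_positions'].round(2),'F',st['wrist_force'].round(2),'t',st['t'])
E
python3 - <<'E'
from h import *
s=dict(np.load('/tmp/top0.npz')); print('screw',ray(s,321.3,289.1,.036))
foot=np.array([.5256,-.0624]);butt=np.array([.5522,-.2375]); d=foot-butt; d/=np.linalg.norm(d); print(d)
p=butt-d*.036; print(p)
go([*p,.20],d)
E
```

```text
screw [ 0.52621154 -0.06312483  0.036     ]
[-0.15019006  0.98865714]
[ 0.55760684 -0.27309166]
pos [0.1961 0.5928 0.2554] shift [-61.53 -70.82   5.66] turn [array([-2.0e-03,  1.0e-03,  1.1e+00]), array([-1.000e-03, -2.000e-03, -2.041e+00])] q [ 1.07  0.53  1.43 -0.    1.18 -0.18] F [ 0.15  0.38 -0.43] t 0.1
```

Emit:
apply_moves:
  grip: [1,1,1,1,1,1,1,1]
  linear:
    - [-61.5,-70.8,0]
    - [-61.5,-70.8,0]
    - [-61.5,-70.8,0]
    - [-61.5,-70.8,0]
    - [-61.5,-70.8,0]
    - [-61.5,-70.8,0]
    - [-61.5,-70.8,0]
    - [-61.5,-70.8,0]
  turn:
    - [0,0,1.1]
    - [0,0,1.1]
    - [0,0,1.1]
    - [0,0,1.1]
    - [0,0,1.1]
    - [0,0,1.1]
    - [0,0,1.1]
    - [0,0,1.1]

```text
t: 0.9
ee_pos: [0.3507, 0.2223, 0.2563]
tool_rot: [0.653, 0.757, 0.0, 0.0]
wrist_force: [0.6, 0.7, -0.5]
grip_width: -0.002
gripper_force: 0.0
```

```bash
python3 -c "
from h import *
go([.5576,-.2731,.2],[-.1502,.9887])"
```

```text
pos [0.3507 0.2223 0.2563] shift [-52.05  13.17   5.63] turn [array([ 0.   ,  0.   , -0.003]), array([ 0.   , -0.   ,  3.139])] q [ 0.29  0.25  1.93 -0.    0.97  0.15] F [ 0.58  0.72 -0.46] t 0.9
```

Emit:
apply_moves:
  grip: [1,1,1,1,1,1,1,1]
  linear:
    - [-52.0,13.2,0]
    - [-52.0,13.2,0]
    - [-52.0,13.2,0]
    - [-52.0,13.2,0]
    - [-52.0,13.2,0]
    - [-52.0,13.2,0]
    - [-52.0,13.2,0]
    - [-52.0,13.2,0]
  turn:
    - [0,0,0]
    - [0,0,0]
    - [0,0,0]
    - [0,0,0]
    - [0,0,0]
    - [0,0,0]
    - [0,0,0]
    - [0,0,0]

```text
t: 1.7
ee_pos: [0.5063, -0.1463, 0.256]
tool_rot: [0.652, 0.758, 0.0, -0.0]
wrist_force: [1.2, 0.0, -0.6]
grip_width: -0.001
gripper_force: 0.0
```

Emit:
apply_moves:
  grip: [1,1,1,1,1,1]
  linear:
    - [-12.0,3,0]
    - [-12,3,0]
    - [-12,3,0]
    - [-12,3,5]
    - [-12,3,10]
    - [-12,3,10]
  turn:
    - [0,0,0]
    - [0,0,0]
    - [0,0,0]
    - [0,0,0]
    - [0,0,0]
    - [0,0,0]

```text
t: 2.3
ee_pos: [0.5488, -0.2555, 0.1484]
tool_rot: [0.652, 0.758, -0.001, -0.009]
wrist_force: [-1.6, 1.4, -0.2]
grip_width: -0.001
gripper_force: 0.0
```

```bash
python3 -c "
from h import *
go([.5576,-.2731,.03],[-.1502,.9887])"
```

```text
pos [ 0.5488 -0.2555  0.1484] shift [-2.02  0.76 11.8 ] turn [array([-0.013, -0.013, -0.001]), array([-0.02 ,  0.021,  3.141])] q [-0.62  0.64  1.56 -0.    0.95 -0.77] F [-1.6   1.44 -0.21] t 2.3
```

Emit:
apply_moves:
  grip: [1,1,1]
  linear:
    - [0,0,0]
    - [0,0,0]
    - [0,0,0]
  turn:
    - [0,0,0]
    - [0,0,0]
    - [0,0,0]

```text
t: 2.6
ee_pos: [0.5555, -0.2593, 0.1597]
tool_rot: [0.652, 0.759, 0.0, 0.003]
wrist_force: [0.6, 0.3, 0.2]
grip_width: 0.004
gripper_force: 0.0
```

```bash
python3 -c "
from h import *
go([.5576,-.2731,.03],[-.1502,.9887])
s=snap('top')
save('top1.png',cv2.resize(s['color'][200:360,280:480],None,fx=4,fy=3.7))"
```

```text
pos [ 0.5555 -0.2593  0.1597] shift [-1.34 -0.06 12.97] turn [array([0.005, 0.004, 0.001]), array([-0.007,  0.007, -3.141])] q [-0.62  0.63  1.55 -0.    0.95 -0.77] F [0.62 0.31 0.18] t 2.6
```

Descend behind the butt in smaller steps.

Emit:
apply_moves:
  grip: [1,1,1,1,1,1,1,1]
  linear:
    - [-1.4,0,0]
    - [-1.4,0,2]
    - [-1.4,0,4]
    - [-1.4,0,6]
    - [-1.4,0,8]
    - [-1.4,0,9.5]
    - [-1.4,0,10]
    - [-1.4,0,10]
  turn:
    - [0,0,0]
    - [0,0,0]
    - [0,0,0]
    - [0,0,0]
    - [0,0,0]
    - [0,0,0]
    - [0,0,0]
    - [0,0,0]

```text
t: 3.45
ee_pos: [0.556, -0.2726, 0.056]
tool_rot: [0.652, 0.758, -0.0, -0.0]
wrist_force: [0.2, -0.0, 0.1]
grip_width: -0.004
gripper_force: 0.0
```

```bash
python3 -c "
from h import *
go([.5576,-.2731,.030],[-.1502,.9887])"
```

```text
pos [ 0.556  -0.2726  0.056 ] shift [-0.07  0.16  2.6 ] turn [array([-0., -0.,  0.]), array([ 0.   , -0.   , -3.142])] q [-0.64  0.79  1.58 -0.    0.77 -0.79] F [ 0.23 -0.03  0.11] t 3.45
```

Emit:
apply_moves:
  grip: [1,1,1,1,1]
  linear:
    - [0,0.15,1]
    - [0,0.15,2]
    - [0,0.15,2.5]
    - [0,0.15,2.6]
    - [0,0.15,2.6]
  turn:
    - [0,0,0]
    - [0,0,0]
    - [0,0,0]
    - [0,0,0]
    - [0,0,0]

```text
t: 3.95
ee_pos: [0.5573, -0.2719, 0.03]
tool_rot: [0.652, 0.758, -0.0, -0.0]
wrist_force: [-0.1, -0.6, 0.1]
grip_width: -0.002
gripper_force: 0.0
```

```bash
python3 -c "
from h import *
go([.5576,-.2731,.030],[-.1502,.9887])
s=snap('side')
save('side1.png',cv2.resize(s['color'][250:370,220:380],None,fx=4,fy=4,interpolation=2))"
```

```text
pos [ 0.5573 -0.2719  0.03  ] shift [-0.12  0.01  0.  ] turn [array([-0., -0.,  0.]), array([ 1.000e-03, -1.000e-03, -3.141e+00])] q [-0.63  0.83  1.58 -0.    0.73 -0.78] F [-0.13 -0.56  0.11] t 3.95
```

View pics/side1.png

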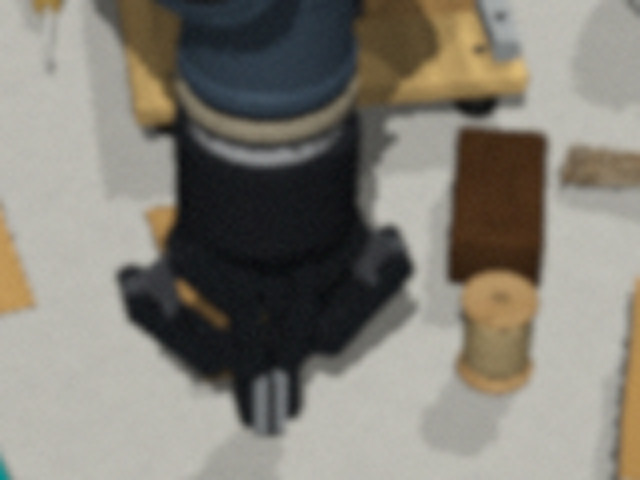

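Emit:
apply_moves:
  grip: [1,1,1,1,1,1,1,1]
  linear:
    - [0.6,0,0]
    - [1.2,0,0]
    - [1.8,0,0]
    - [2.2,0,0]
    - [2.6,0,0]
    - [3.0,0,0]
    - [3.4,0,0]
    - [3.8,0,0]
  turn:
    - [0,0,0]
    - [0,0,0]
    - [0,0,0]
    - [0,0,0]
    - [0,0,0]
    - [0,0,0]
    - [0,0,0]
    - [0,0,0]

```text
t: 4.8
ee_pos: [0.5518, -0.2344, 0.0304]
tool_rot: [0.652, 0.758, -0.0, 0.0]
wrist_force: [0.4, 0.0, 0.4]
grip_width: -0.003
gripper_force: 0.2
```

```bash
python3 -c "
from m import *
go([.5256,-.0624,.030],[-.1502,.9887])
s=snap('top'); s['color']
m=pale(s,(362,285),(335,255,415,305)); 
save('top2.png',cv2.resize(s['color'][220:320,300:430],None,fx=5,fy=5,interpolation=2))"
```

```text
pos [ 0.5518 -0.2344  0.0304] shift [ 1.74e+01 -1.00e-02  3.00e-02] turn [array([0., 0., 0.]), array([-1.000e-03,  0.000e+00, -3.141e+00])] q [-0.59  0.82  1.64 -0.    0.69 -0.74] F [0.42 0.03 0.42] t 4.8
label 0 [     0      0    640    480 307095]
```

View pics/top2.png

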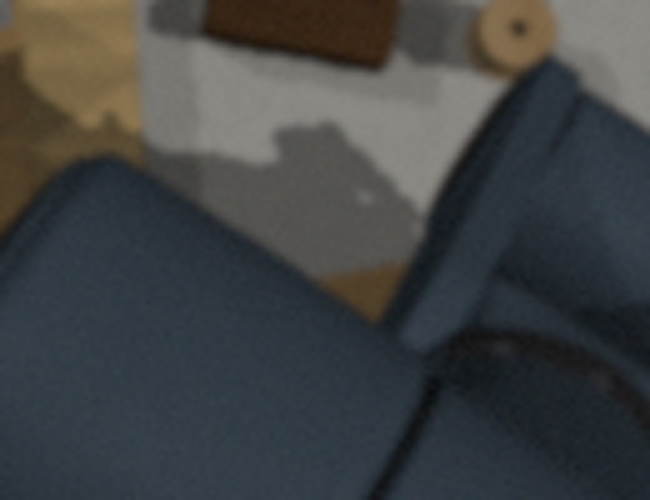

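Emit:
apply_moves:
  grip: [1,1,1,1,1,1,1]
  linear:
    - [0.4,0,0]
    - [0.8,0,0]
    - [1.2,0,0]
    - [1.6,0,0]
    - [2.0,0,0]
    - [2.2,0,0]
    - [2.2,0,0]
  turn:
    - [0,0,0]
    - [0,0,0]
    - [0,0,0]
    - [0,0,0]
    - [0,0,0]
    - [0,0,0]
    - [0,0,0]

```text
t: 5.55
ee_pos: [0.5482, -0.2122, 0.0303]
tool_rot: [0.652, 0.759, 0.0, -0.0]
wrist_force: [0.7, 1.2, 0.0]
grip_width: -0.001
gripper_force: 0.0
```

Emit:
apply_moves:
  grip: [1,1,1,1,1,1,1,1]
  linear:
    - [-1,0,0]
    - [-3,0,0]
    - [-6,0,0]
    - [-10,0,0]
    - [-14,0,0]
    - [-16,0,0]
    - [-16,0,0]
    - [-16,0,0]
  turn:
    - [0,0,0]
    - [0,0,0]
    - [0,0,0]
    - [0,0,0]
    - [0,0,0]
    - [0,0,0]
    - [0,0,0]
    - [0,0,0]

```text
t: 6.35
ee_pos: [0.5717, -0.3719, 0.03]
tool_rot: [0.652, 0.758, 0.0, -0.0]
wrist_force: [-0.4, 0.3, 0.7]
grip_width: -0.002
gripper_force: 0.0
```

```bash
python3 -c "
from m import *
go([.5256,-.0624,.030],[-.1502,.9887])
s=snap('top'); np.savez('/tmp/t3.npz',**s)
save('top3.png',cv2.resize(s['color'][220:320,300:430],None,fx=5,fy=5,interpolation=2))"
```

```text
pos [ 0.5717 -0.3719  0.03  ] shift [3.129e+01 3.000e-02 2.000e-02] turn [array([-0.   , -0.001, -0.002]), array([-1.00e-03,  1.00e-03,  3.14e+00])] q [-0.74  0.89  1.41  0.    0.85 -0.89] F [-0.45  0.34  0.7 ] t 6.35
```

View pics/top3.png

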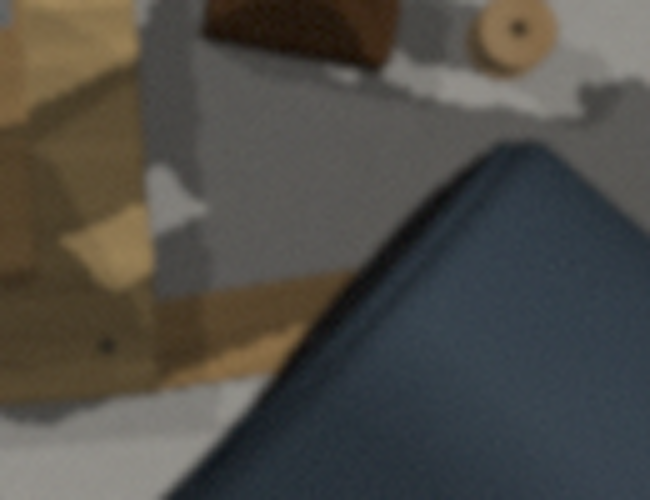

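Top view: the wedge's tip has gone under the board edge at about crop x=158, between y=302 and 390, with its edges visible. I'll check heading and offset against the foot.

```bash
python3 -c "
from m import *
s=dict(np.load('/tmp/t3.npz'))
f=lambda x,y,z:ray(s,300+x/5-.4,220+y/5-.4,z)[:2]*1000
a,b=f(158,302,.002),f(355,268,.010); c,d=f(160,390,.002),f(280,370,.007)
foot=np.array([525.9,-62.7])
for p,q in((a,b),(c,d)):
    u=(p-q)/np.linalg.norm(p-q); n=np.array([u[1],-u[0]]); print(p,q,'heading deg',np.degrees(np.arctan2(-u[0],u[1])),'perp dist foot',(foot-p)@n)
print('screw',f(107,345,.036))
"
```

```text
[547.73356202 -85.84056427] [ 562.12766273 -172.51469308] heading deg 9.429138903920528 perp dist foot -17.74750313754728
[508.97910688 -86.54587387] [ 517.47757394 -139.19878678] heading deg 9.168775954216422 perp dist foot 20.504377193568104
screw [527.28549807 -62.48214025]
```

Emit:
apply_moves:
  grip: [1,1,1,1,1,1,1,1]
  linear:
    - [3,0,0]
    - [7,0,0]
    - [11,0,0]
    - [13,0,0]
    - [14.5,0,0]
    - [15.5,0,0]
    - [15.8,0,0]
    - [15.8,0,0]
  turn:
    - [0,0,0]
    - [0,0,0]
    - [0,0,0]
    - [0,0,0]
    - [0,0,0]
    - [0,0,0]
    - [0,0,0]
    - [0,0,0]

```text
t: 7.2
ee_pos: [0.5493, -0.2154, 0.0304]
tool_rot: [0.652, 0.758, 0.0, 0.001]
wrist_force: [0.0, 0.0, 0.3]
grip_width: -0.006
gripper_force: 0.0
```

Emit:
apply_moves:
  grip: [1,1,1,1,1,1,1,1]
  linear:
    - [0.3,0,0]
    - [0.6,0,0]
    - [0.9,0,0]
    - [1.2,0,0]
    - [1.5,0,0]
    - [1.8,0,0]
    - [2.1,0,0]
    - [2.4,0,0]
  turn:
    - [0,0,0]
    - [0,0,0]
    - [0,0,0]
    - [0,0,0]
    - [0,0,0]
    - [0,0,0]
    - [0,0,0]
    - [0,0,0]

```text
t: 8.0
ee_pos: [0.5451, -0.1907, 0.0303]
tool_rot: [0.652, 0.758, -0.0, -0.0]
wrist_force: [0.5, 0.0, 0.1]
grip_width: 0.002
gripper_force: 0.2
```

Emit:
apply_moves:
  grip: [1,1,1,1]
  linear:
    - [0.2,0,0]
    - [0.4,0,0]
    - [0.6,0,0]
    - [0.6,0,0]
  turn:
    - [0,0,0]
    - [0,0,0]
    - [0,0,0]
    - [0,0,0]

```text
t: 8.4
ee_pos: [0.544, -0.1847, 0.0303]
tool_rot: [0.652, 0.758, -0.0, -0.0]
wrist_force: [-0.2, -0.1, 0.0]
grip_width: -0.003
gripper_force: 0.0
```

Emit:
apply_moves:
  grip: [1,1,1]
  linear:
    - [0.15,0,0]
    - [0.3,0,0]
    - [0.45,0,0]
  turn:
    - [0,0,0]
    - [0,0,0]
    - [0,0,0]

```text
t: 8.7
ee_pos: [0.5435, -0.1805, 0.0303]
tool_rot: [0.652, 0.758, 0.0, -0.0]
wrist_force: [-0.9, -0.4, -0.9]
grip_width: 0.004
gripper_force: 0.1
```

Emit:
apply_moves:
  grip: [1,1,1]
  linear:
    - [0.1,0,0]
    - [0.2,0,0]
    - [0.3,0,0]
  turn:
    - [0,0,0]
    - [0,0,0]
    - [0,0,0]

```text
t: 9.0
ee_pos: [0.5431, -0.1776, 0.0303]
tool_rot: [0.652, 0.758, -0.0, 0.0]
wrist_force: [0.2, 0.1, -0.6]
grip_width: -0.003
gripper_force: 0.1
```

Emit:
apply_moves:
  grip: [1,1,1]
  linear:
    - [0.1,0,0]
    - [0.2,0,0]
    - [0.3,0,0]
  turn:
    - [0,0,0]
    - [0,0,0]
    - [0,0,0]

```text
t: 9.3
ee_pos: [0.5426, -0.1746, 0.0303]
tool_rot: [0.652, 0.758, 0.0, -0.0]
wrist_force: [0.6, -0.1, -0.2]
grip_width: -0.003
gripper_force: 0.1
```

Emit:
apply_moves:
  grip: [1,1,1]
  linear:
    - [0.1,0,0]
    - [0.2,0,0]
    - [0.3,0,0]
  turn:
    - [0,0,0]
    - [0,0,0]
    - [0,0,0]

```text
t: 9.6
ee_pos: [0.5422, -0.1717, 0.0303]
tool_rot: [0.652, 0.758, 0.0, 0.0]
wrist_force: [0.6, -0.4, -0.6]
grip_width: -0.002
gripper_force: 0.1
```

Emit:
apply_moves:
  grip: [1,1,1]
  linear:
    - [0.1,0,0]
    - [0.2,0,0]
    - [0.3,0,0]
  turn:
    - [0,0,0]
    - [0,0,0]
    - [0,0,0]

```text
t: 9.9
ee_pos: [0.5417, -0.1687, 0.0303]
tool_rot: [0.652, 0.758, -0.0, 0.0]
wrist_force: [-0.2, -1.1, -0.4]
grip_width: 0.001
gripper_force: 0.1
```

```bash
python3 -c "
from h import *
go([.5256,-.0624,.030],[-.1502,.9887])"
```

```text
pos [ 0.5417 -0.1687  0.0303] shift [1.075e+01 1.000e-02 3.000e-02] turn [array([0., 0., 0.]), array([-0.   ,  0.   , -3.141])] q [-0.5   0.79  1.72 -0.    0.63 -0.65] F [-0.22 -1.1  -0.43] t 9.9
```

Emit:
apply_moves:
  grip: [1,1]
  linear:
    - [0.05,0,0]
    - [0.1,0,0]
  turn:
    - [0,0,0]
    - [0,0,0]

```text
t: 10.1
ee_pos: [0.5417, -0.1678, 0.0303]
tool_rot: [0.652, 0.758, -0.0, 0.0]
wrist_force: [-0.2, -0.8, 0.4]
grip_width: -0.002
gripper_force: 0.4
```

Emit:
apply_moves:
  grip: [1,1]
  linear:
    - [0.05,0,0]
    - [0.1,0,0]
  turn:
    - [0,0,0]
    - [0,0,0]

```text
t: 10.3
ee_pos: [0.5417, -0.1671, 0.0303]
tool_rot: [0.652, 0.758, -0.0, 0.0]
wrist_force: [-0.1, -1.1, -0.8]
grip_width: -0.0
gripper_force: 0.9
```

Emit:
apply_moves:
  grip: [1,1]
  linear:
    - [0.05,0,0]
    - [0.1,0,0]
  turn:
    - [0,0,0]
    - [0,0,0]

```text
t: 10.5
ee_pos: [0.5418, -0.1664, 0.0304]
tool_rot: [0.652, 0.758, -0.0, 0.001]
wrist_force: [0.7, -2.7, -0.7]
grip_width: -0.002
gripper_force: 1.7
```

Emit:
apply_moves:
  grip: [1,1]
  linear:
    - [0,0,0]
    - [0,0,0]
  turn:
    - [0,0,0]
    - [0,0,0]

```text
t: 10.7
ee_pos: [0.5417, -0.1663, 0.0304]
tool_rot: [0.652, 0.758, -0.0, 0.001]
wrist_force: [0.6, -3.9, -0.7]
grip_width: -0.0
gripper_force: 1.7
```

Emit:
apply_moves:
  grip: [1,1]
  linear:
    - [0.05,0,0]
    - [0.05,0,0]
  turn:
    - [0,0,0]
    - [0,0,0]

```text
t: 10.9
ee_pos: [0.5416, -0.1658, 0.0304]
tool_rot: [0.652, 0.758, -0.0, 0.001]
wrist_force: [1.7, -4.5, -1.5]
grip_width: -0.001
gripper_force: 2.3
```

Snug: the push has risen to about 4 N. Backing off, rising, and looking.

Emit:
apply_moves:
  grip: [1,1,1,1,1,1,1,1]
  linear:
    - [-0.5,0,0]
    - [-1.5,0,0]
    - [-3,0,0]
    - [-3,0,-2]
    - [-3,0,-5]
    - [-3,0,-8]
    - [-3,0,-10]
    - [-3,0,-10]
  turn:
    - [0,0,0]
    - [0,0,0]
    - [0,0,0]
    - [0,0,0]
    - [0,0,0]
    - [0,0,0]
    - [0,0,0]
    - [0,0,0]

```text
t: 11.7
ee_pos: [0.5475, -0.1968, 0.1333]
tool_rot: [0.652, 0.758, 0.001, 0.003]
wrist_force: [1.3, -0.2, -0.0]
grip_width: 0.001
gripper_force: 0.0
```

```bash
python3 -c "
from m import *
go([.519,-.0700,.090],[-.1502,.9887])
s=snap('side'); np.savez('/tmp/s4.npz',**s)
save('side4.png',cv2.resize(s['color'][220:370,200:380],None,fx=4,fy=4,interpolation=2))"
```

```text
pos [ 0.5475 -0.1968  0.1333] shift [12.98 -0.95  4.27] turn [array([ 0.005,  0.004, -0.001]), array([ 0.006, -0.008,  3.141])] q [-0.54  0.63  1.65  0.    0.85 -0.69] F [ 1.27 -0.21 -0.02] t 11.7
```

View pics/side4.png

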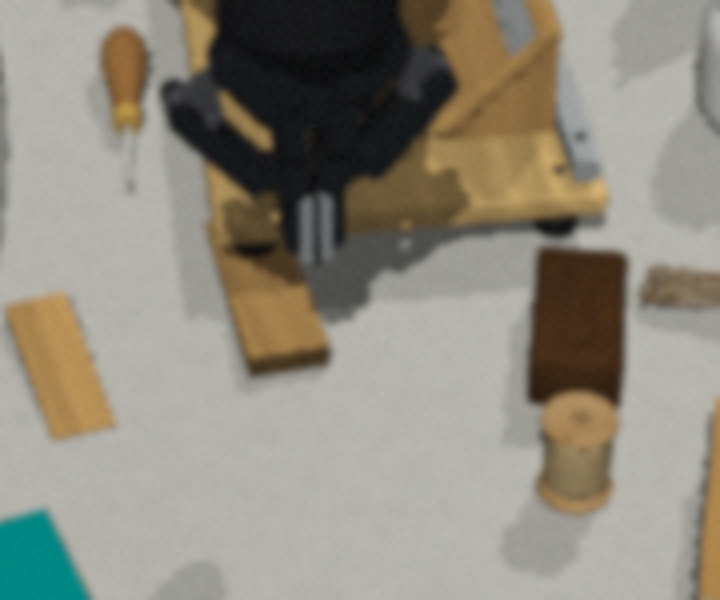

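Side view: the short foot (crop ~ (255,247)) sits on the wedge, and the cradle hasn't moved. Now going over the corner.

Emit:
apply_moves:
  grip: [1,1,1,1,1,1,1,1]
  linear:
    - [3,-0.2,0]
    - [6,-0.5,0]
    - [9,-0.7,0]
    - [11.5,-0.9,0]
    - [13,-0.9,1]
    - [13,-0.9,3]
    - [13,-0.9,4.3]
    - [13,-0.9,4.3]
  turn:
    - [0,0,0]
    - [0,0,0]
    - [0,0,0]
    - [0,0,0]
    - [0,0,0]
    - [0,0,0]
    - [0,0,0]
    - [0,0,0]

```text
t: 12.55
ee_pos: [0.5156, -0.0676, 0.0847]
tool_rot: [0.652, 0.758, -0.001, -0.003]
wrist_force: [-1.0, -0.7, -0.1]
grip_width: -0.004
gripper_force: 0.0
```

```bash
python3 -c "
from m import *
go([.519,-.0700,.061],[-.1502,.9887])"
```

```text
pos [ 0.5156 -0.0676  0.0847] shift [-0.3   0.31  2.37] turn [array([-0.005, -0.003, -0.   ]), array([-0.004,  0.008,  3.141])] q [-0.35  0.66  1.83 -0.    0.66 -0.5 ] F [-1.01 -0.67 -0.1 ] t 12.55
```

Emit:
apply_moves:
  grip: [1,1,1,1,1,1]
  linear:
    - [-0.2,0.2,0]
    - [-0.2,0.2,0.8]
    - [-0.2,0.2,1.6]
    - [-0.2,0.2,2.1]
    - [-0.2,0.2,2.3]
    - [-0.2,0.2,2.3]
  turn:
    - [0,0,0]
    - [0,0,0]
    - [0,0,0]
    - [0,0,0]
    - [0,0,0]
    - [0,0,0]

```text
t: 13.15
ee_pos: [0.5193, -0.0694, 0.064]
tool_rot: [0.652, 0.758, -0.0, -0.0]
wrist_force: [0.1, 0.9, 0.1]
grip_width: 0.006
gripper_force: 0.0
```

```bash
python3 -c "
from m import *
go([.519,-.0700,.061],[-.1502,.9887])"
```

```text
pos [ 0.5193 -0.0694  0.064 ] shift [-0.06 -0.04  0.3 ] turn [array([-0.001, -0.   ,  0.   ]), array([ 1.000e-03, -1.000e-03, -3.141e+00])] q [-0.35  0.71  1.83 -0.    0.61 -0.5 ] F [0.06 0.89 0.08] t 13.15
```

Emit:
apply_moves:
  grip: [1,1,1,1]
  linear:
    - [0,0,0.1]
    - [0,0,0.2]
    - [0,0,0.25]
    - [0,0,0.25]
  turn:
    - [0,0,0]
    - [0,0,0]
    - [0,0,0]
    - [0,0,0]

```text
t: 13.55
ee_pos: [0.5196, -0.0694, 0.0619]
tool_rot: [0.652, 0.758, 0.0, 0.0]
wrist_force: [1.0, 0.2, -0.1]
grip_width: -0.002
gripper_force: 0.0
```

Emit:
apply_moves:
  grip: [1,1,1]
  linear:
    - [0,0,0.05]
    - [0,0,0.05]
    - [0,0,0.05]
  turn:
    - [0,0,0]
    - [0,0,0]
    - [0,0,0]

```text
t: 13.85
ee_pos: [0.5195, -0.0695, 0.0613]
tool_rot: [0.652, 0.758, 0.0, 0.0]
wrist_force: [0.2, -0.2, -0.6]
grip_width: -0.002
gripper_force: 0.0
```

Emit:
apply_moves:
  grip: [1,1,1]
  linear:
    - [0,0,0.05]
    - [0,0,0.05]
    - [0,0,0.05]
  turn:
    - [0,0,0]
    - [0,0,0]
    - [0,0,0]

```text
t: 14.15
ee_pos: [0.5196, -0.0694, 0.0612]
tool_rot: [0.652, 0.758, 0.0, 0.0]
wrist_force: [-1.1, 0.8, 4.8]
grip_width: -0.002
gripper_force: 2.4
```

Emit:
apply_moves:
  grip: [1,1,1]
  linear:
    - [0,0,0.05]
    - [0,0,0.05]
    - [0,0,0.05]
  turn:
    - [0,0,0]
    - [0,0,0]
    - [0,0,0]

```text
t: 14.45
ee_pos: [0.5196, -0.0695, 0.0611]
tool_rot: [0.652, 0.758, 0.0, 0.0]
wrist_force: [-1.2, 0.5, 8.6]
grip_width: -0.003
gripper_force: 4.4
```

Emit:
apply_moves:
  grip: [1,1,1,1,1]
  linear:
    - [0,0,0.01]
    - [0,0,0.01]
    - [0,0,0.01]
    - [0,0,0.01]
    - [0,0,0.01]
  turn:
    - [0,0,0]
    - [0,0,0]
    - [0,0,0]
    - [0,0,0]
    - [0,0,0]

```text
t: 14.95
ee_pos: [0.5196, -0.0695, 0.0611]
tool_rot: [0.652, 0.758, 0.0, 0.0]
wrist_force: [-1.4, 0.9, 9.5]
grip_width: 0.001
gripper_force: 4.7
```

The corner holds: about 0.1 mm of give at 9.5 N. A short further hold, then up and away.

Emit:
apply_moves:
  grip: [1,1,1,1]
  linear:
    - [0,0,0]
    - [0,0,0]
    - [0,0,0]
    - [0,0,0]
  turn:
    - [0,0,0]
    - [0,0,0]
    - [0,0,0]
    - [0,0,0]

```text
t: 15.35
ee_pos: [0.5196, -0.0695, 0.0611]
tool_rot: [0.652, 0.758, 0.0, 0.0]
wrist_force: [-1.3, 0.3, 9.1]
grip_width: 0.002
gripper_force: 4.6
```

Emit:
apply_moves:
  grip: [1,1,1,1,1,1,1,1]
  linear:
    - [0,0,-0.3]
    - [0,0,-1]
    - [0,0,-4]
    - [0,0,-8]
    - [0,0,-12]
    - [0,0,-16]
    - [-5,0,-19]
    - [-10,0,-19]
  turn:
    - [0,0,0]
    - [0,0,0]
    - [0,0,0]
    - [0,0,0]
    - [0,0,0]
    - [0,0,0]
    - [0,0,0]
    - [0,0,0]

```text
t: 16.15
ee_pos: [0.5353, -0.1612, 0.2542]
tool_rot: [0.65, 0.76, 0.001, 0.004]
wrist_force: [1.8, 0.3, 0.8]
grip_width: -0.003
gripper_force: 0.0
```

Emit:
apply_moves:
  grip: [1,1,1,1,1,1,1,1]
  linear:
    - [-5,0,0]
    - [-10,0,0]
    - [-15,0,0]
    - [-20,0,0]
    - [-24,0,0]
    - [-24,0,0]
    - [-24,0,0]
    - [-24,0,0]
  turn:
    - [0,0,0]
    - [0,0,0]
    - [0,0,0]
    - [0,0,0]
    - [0,0,0]
    - [0,0,0]
    - [0,0,0]
    - [0,0,0]

```text
t: 16.95
ee_pos: [0.5692, -0.3969, 0.2493]
tool_rot: [0.652, 0.759, 0.0, -0.001]
wrist_force: [0.5, 0.9, 0.2]
grip_width: 0.001
gripper_force: 0.0
```

```bash
python3 - <<'E'
from m import *
go([.5,-.4,.2],[-.1502,.9887])
s=snap('top'); s0=dict(np.load('/tmp/top0.npz'))
m=pale(s,(210,297),(170,205,334,312)); c=max(cv2.findContours(m,0,2)[0],key=cv2.contourArea)
print(cv2.minAreaRect(np.array([ray(s,*p[0],.036)[:2] for p in c],np.float32)*1000))
t=snap('side'); a=s['color'][180:350,150:420]; b=t['color'][150:370,180:400]
save('end.png',np.hstack([cv2.resize(a,(400,252)),cv2.resize(b,(252,252))]))
E
```

```text
pos [ 0.5692 -0.3969  0.2493] shift [ 0.73 -6.88  4.93] turn [array([-0.001, -0.002,  0.001]), array([ 3.000e-03, -2.000e-03, -3.141e+00])] q [-0.77  0.63  1.25  0.    1.26 -0.92] F [0.51 0.94 0.18] t 16.95
label 1 [  179   208   155   101 12338]
((594.0748291015625, 77.4046859741211), (198.9219512939453, 324.5408020019531), 3.769047737121582)
```

View pics/end.png

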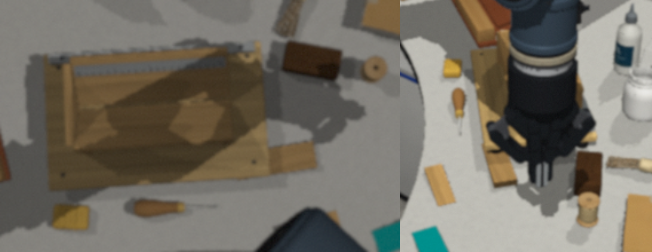

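The final picture shows the wedge under the corner (top ~ (292,157)), the cradle in its place at an unchanged angle, and the bystanders untouched.

```bash
python3 -c "
from station import ctrl
print(ctrl.finish_job())"
```

```text
the job is handed in; nothing more can be done
None
```

I pushed the larger pale wedge thin end first under the short foot until the push reached about 4 N. The corner then held a press of about 9.5 N with roughly 0.1 mm of give, and I took the hand away and handed the job in at about 17 s; the cradle looked unmoved from above, but I did not measure the other three feet directly.

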